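Eject the orange drive and trap it with the other finger

TASK

Eject the orange drive cartridge from the two-bay dock: press down the white button beside its bay with one finger, and have the other finger standing in front of the cartridge, so that the cartridge springs out against that finger and is trapped while its front end is still over the dock's front ledge. Finish holding it there, at least half a centimetre out of its bay mouth and at rest against the finger. Do not lift the cartridge, do not let the blue cartridge out, and leave the torch, the plug-in charger and the marker where they are.

Things in the scene. Friction and masses are not known exactly. Their poses are not given: they have to be found in the camera images.
- dock: black two-bay drive dock fixed to the desk, 210 mm wide (y), housing 138 mm deep, 52 mm high. Origin: at desk height, midway between the bays, in the plane of the bay mouths; x points back into the housing (front is -x), z up. Bays 51 mm wide, centred at y = +32 and -32 mm, floor z = 10 mm, roof above z = 45.5 mm. At |y| = 57 to 105 mm in front, cheeks 22 mm high carry the buttons
- ledge_edge (a point): middle of the front edge of the dock's grey ledge, at dock x = -49, y = 0, z = 10 mm. The ledge is 10 mm high, lies between the cheeks and reaches from the bay mouths to here
- catch_left (a point): middle of the top of the steel catch bar that keeps the left (+y) bay's cartridge in, at dock x = -5, y = +36, z = 15 mm. It sinks with the left button; after about 5 mm a spring throws the cartridge towards dock -x, within about 0.2 s and right past the ledge if nothing stands in the way. Stopped on the ledge, it keeps pressing on the stop with about 1 to 4 N
- catch_right (a point): the same catch bar of the right (-y) bay, worked by the right button; at dock x = -5, y = -36, z = 15 mm
- drive_orange: removable drive cartridge, aluminium with orange front end and orange top label, 110 (along its x) x 48 x 34 mm, about 0.2 kg, loose in one bay of the dock, its orange front end level with the bay mouth; either cartridge may be in either bay. Origin: centre of its underside; its -x is the way it comes out, z up
- drive_blue: removable drive cartridge, aluminium with blue front end and blue top label, 110 (along its x) x 48 x 34 mm, about 0.2 kg, loose in one bay of the dock, its blue front end level with the bay mouth; either cartridge may be in either bay. Origin: centre of its underside; its -x is the way it comes out, z up
- drive_orange_front (a point): centre of the front face of the orange cartridge, 17 mm above its underside, 27 mm above the desk
- drive_blue_front (a point): centre of the front face of the blue cartridge, 17 mm above its underside, 27 mm above the desk
- button_left_top (a point): centre of the top of the left eject button, a white rounded pad 34 (dock x) x 32 (dock y) mm; at dock x = -28, y = +84, z = 33 mm when up
- button_right_top (a point): centre of the top of the right eject button, the same pad at dock x = -28, y = -84, z = 33 mm when up
- button_left (a joint): travel of the left button, m: 0 up, 0.009 fully down (top then 24 mm above the desk, so a finger level with that fingertip reaches 20 mm below the top of a cartridge). It springs back; takes about 3 to 6 N to press
- button_right (a joint): travel of the right button, m: the same
- torch: black pocket torch standing upright on the desk beside the dock, 29 mm across, 76 mm high; leave alone
- usb_adapter: white plug-in charger body, 43 x 30 x 24 mm, lying beside the dock on the other side; leave alone
- marker: blue and white marker, 136 mm long, 19 mm high, lying on the desk in front of the dock; leave alone
Things that resemble listed ones, but are neither listed nor needed, are in the scene too. What is shaped like the drive_orange but yellow is not meant.

How it is judged:
By the outcome, as a careful person would: the job done as asked, in the order asked, and still so for the second after the job is handed in, while the arm keeps its last pose, push and grip.
It also fails if it takes over 32 s, if anything falls off the work surface, if the arm or the gripper's body presses on something with over 40 N, if the wrist force passes 120 N, or if a joint passes its speed limit or range.

ROBOT

A 7-joint arm with a two-finger parallel gripper is mounted at the origin on a cart in front of the work surface, level with it; the furniture and walls round the work are solid. World frame = base frame: x ahead of the robot, y to its left, z up, the work surface at z = 0. Lengths are in m, angles in rad, forces in N, time in s.
With the tool pointing down it reaches from about 0.425 to 0.875 m from the base axis. Payload 4.7 kg.
Tool frame: the origin (TCP) lies between the finger pads; the fingertips stand 14 mm ahead of it and the grasp point (between the pads) lies 5 mm behind it; z points along the fingers, y is the line along which they close (so a half turn about z gives the same grasp; the last joint's range is limited). The gripper opens to 87 mm and grips with 3 to 60 N. Pads are 19 mm wide; open, the fingers measure 117 mm over their backs; the gripper's body (75 mm by 190 mm) begins 51 mm behind the grasp point.
Start: joints at [1.175, 0.321, -0.07, 1.45, 0.023, 1.371, -0.057], TCP at [0.259, -0.596, 0.237] pointing down, gripper open.
Joint ranges: [-2.86, 2.86], [-0.3, 2.09], [-1.38, 1.24], [0.06, 2.45], [-1.56, 4.7], [0.09, 2.05], [-2.69, 2.69]. Speed limits (rad/s): [2.57, 2.57, 3.14, 3.14, 3.14, 3.14, 3.14].

INTERFACE

Orientations are given as a rotation vector (axis times angle).
In Python, from bench import get_state, get_image, camera_params, close_job gives the robot as it stands. The module is installed in compiled form; this text tells all that it offers.
- The arm moves only by the tool arm_command, never from a script. Its argument "motion" is a list of rows, each a list of 5 numbers: the finger opening in mm, from 0 to 87, then the shift along the tool's x, y, z in mm, then the turn about the tool's z in degrees. In form: [[gripper, x, y, z, spin], ...]. A call has 1 to 5 rows; each row is the pose to reach, as a shift and turn from the pose commanded when the call began, along the tool's axes at that moment; what a row does not reach only later rows make up. A row lasts 1/12 s, in which the tool goes at most 41.7 mm and 7.16 degrees, less where a joint would pass 70% of its speed; a pose out of reach is approached as far as the arm can. A call with a gripper value outside its range is refused whole. The fingers move at their own pace and stop on an object; "newtons" is the grip in N (left out, the last holds). Time passes only in rows, so rows that repeat a pose let the fingers close. It gives the time, the measured TCP pose, the force, the opening and the grip force at its end, in the units of the state.
- get_state(): the state, without advancing time (a new reading comes with each control period).
- get_image(name): name is "side" or "top"; returns (picture, depth): 400x640x3 uint8, red, green, blue; 400x640 float32, m along the optical axis (not along the pixel's ray), 0 where there is no reading.
- camera_params(name): a dict with "intrinsics" (3x3 intrinsics, pixels), "D" ([k1, k2, p1, p2, k3] as OpenCV has them; the pictures are not rectified), "extrinsics" (4x4, takes a point from camera to world coordinates). Camera axes: x right, y down, z forward; pixel columns grow to the right and rows downward; lengths in m; the calibration is good to about 2 mm. A picture is of the moment at which its call begins. camera_params takes no time and is no camera call.
- close_job(): hands the job in; it is judged then, once.
The state is a dict: "time": time; "joint_positions": joint angles; "qd": joint speeds; "joint_torque": joint torques, N m; "position": TCP position; "tool_rot": TCP orientation; "ft_force": force on the tool from outside, world axes, zero at the start; "torque": the same for the moment, N m; "grip_width": opening from 0.0 (shut) to 1.0 (fully open); "grip_force": force on a finger pad.
Only numpy, scipy, OpenCV 4.12 (cv2) and the standard library are available. Lean on these libraries where they do the work, as an engineer would, in place of code of your own. Each camera call takes 0.05 s, during which the arm holds its last target. There are 200 camera calls.

## Working session

There is one attempt and no reset: what is moved stays moved. The work goes in short steps, Python scripts to look and compute and a tool call to move; the robot and the scene stay as the last step left them, time stands still between calls to the robot, and variables do not carry over. Pictures are saved under pics/ and viewed, at most 10 in all, crops included, and the job is handed in when it is done.

Besides the shell and the picture viewer there is one more tool, called after "Call:" in YAML: its name, and indented under it one key for each argument. arm_command: Moves the arm, as the interface text tells. Its arguments: {"type":"object","properties":{"motion":{"type":"array"},"newtons":{"type":"number"}},"required":["motion"]}

```bash
mkdir -p pics
cat > h.py <<'E'
import numpy as np, cv2
from bench import *
def snap(n,tag):
    im,d=get_image(n); cv2.imwrite(f'pics/{tag}.png',im[:,:,::-1]); np.save(f'pics/{tag}.npy',d); return im,d
def pt(n,u,v,z):
    c=camera_params(n);K=np.array(c['intrinsics']);D=np.array(c['D']);T=np.array(c['extrinsics'])
    p=cv2.undistortPoints(np.array([[[u,v]]],float),K,D)[0,0]
    r=T[:3,:3]@[p[0],p[1],1]; o=T[:3,3]; return o+r*(z-o[2])/r[2]
E
python3 - <<'E'
from h import *
snap('top','t0');snap('side','s0')
s=get_state();print(s)
for n in('top','side'):print(np.round(camera_params(n)['extrinsics'],3))
E
```

```text
{'time': 0.1, 'joint_positions': array([ 1.17511259,  0.32172872, -0.07009982,  1.45154868,  0.02257637,
        1.37079536, -0.05691139]), 'qd': array([-0.00189884, -0.00261581,  0.00170009, -0.00316742,  0.00059704,
        0.00160214,  0.00058191]), 'joint_torque': array([-4.43778554e-04, -4.92571199e+01, -4.05694647e-01, -3.13398707e+01,
       -6.41146721e-02,  3.95422324e-02,  5.47267950e-05]), 'position': array([ 0.25875312, -0.59576607,  0.23558623]), 'tool_rot': array([-3.07426259e+00, -6.38898061e-01,  6.40854429e-04]), 'ft_force': array([ 0.10116445,  1.19274905, -0.09617875]), 'torque': array([ 0.0538912 ,  0.0135048 , -0.01381209]), 'grip_force': 0.0, 'grip_width': 0.998127783938158}
[[-0.023 -0.994  0.105  0.456]
 [-1.     0.023 -0.003  0.057]
 [ 0.001 -0.105 -0.994  0.888]
 [ 0.     0.     0.     1.   ]]
[[-0.821 -0.354  0.448 -0.014]
 [-0.57   0.494 -0.656  0.882]
 [ 0.011 -0.794 -0.607  0.841]
 [ 0.     0.     0.     1.   ]]
```

View pics/t0.png

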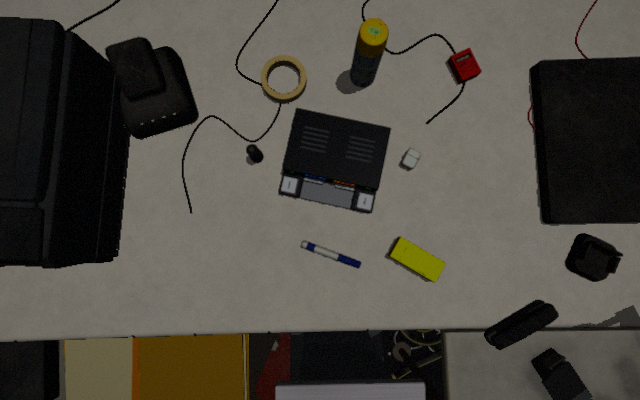

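View pics/s0.png

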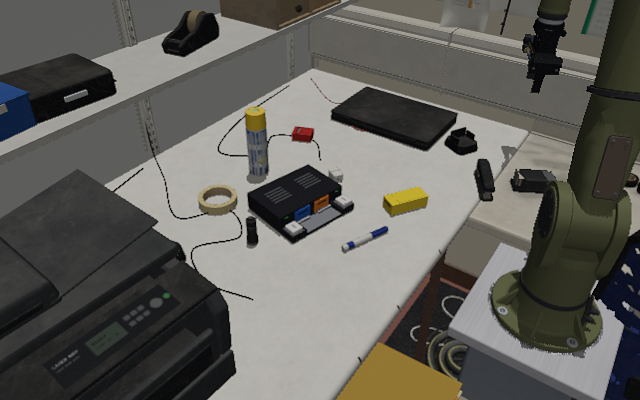

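The top view shows the dock at about (335,160), with its mouths towards the robot. The orange front is in the image-right bay (dock -y) near (343,184), with its button at (365,202). The torch is at (254,153), the charger at (411,158), the marker at (330,254) and the yellow decoy at (417,258). The side view agrees.

Run:
```python
import cv2
a=cv2.imread('pics/t0.png')[95:275,265:450]
a=cv2.convertScaleAbs(a,alpha=1.5,beta=15)
cv2.imwrite('pics/t0c.png',cv2.resize(a[85:130],None,fx=4.3,fy=4.3,interpolation=cv2.INTER_CUBIC) if 0 else cv2.resize(a[60:130,5:135],None,fx=6,fy=6,interpolation=cv2.INTER_CUBIC))
```

```text
(no output)
```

View pics/t0c.png

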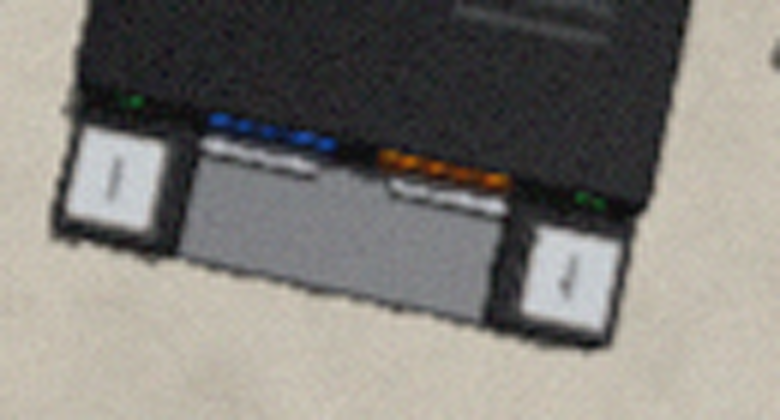

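```bash
cat >> h.py <<'E'
from scipy.spatial.transform import Rotation as R
def fit(obs,n='top'):
    # obs: (u,v, dx,dy,dz) ; returns origin xy and yaw
    W=np.array([pt(n,u,v,z)[:2] for u,v,x,y,z in obs]); L=np.array([o[2:4] for o in obs])
    wc,lc=W.mean(0),L.mean(0); a=W-wc;b=L-lc
    th=np.arctan2((b[:,0]*a[:,1]-b[:,1]*a[:,0]).sum(),(a*b).sum())
    Rm=np.array([[np.cos(th),-np.sin(th)],[np.sin(th),np.cos(th)]])
    o=wc-Rm@lc; print('resid mm',np.round((W-(L@Rm.T+o))*1e3,1).tolist()); return o,th,Rm
def go(tx,ty,th,z):
    s=get_state();q=R.from_rotvec(s['tool_rot']);M=q.as_matrix()
    d=M.T@(np.array([tx,ty,z])-s['position'])*1e3
    yw=np.array([-np.sin(th),np.cos(th),0]);l=M.T@yw; a=np.degrees(np.arctan2(-l[0],l[1]))
    a=(a+90)%180-90
    print('pos',np.round(s['position'],4),'F',np.round(s['ft_force'],1),'t',s['time'],'shift mm',np.round(d,1),'spin',round(a,2),'toolz',np.round(M[:,2],3),'tooly',np.round(M[:,1],3))
E
cat > t.py <<'E'
from h import *
c=lambda x,y:(270+(x-2.5)/6,155+(y-2.5)/6)
obs=[(*c(115,178),-.028,.084,.033),(*c(570,278),-.028,-.084,.033),(*c(178,256),-.049,.057,.010),(*c(487,322),-.049,-.057,.010)]
o,th,Rm=fit(obs);print(o,np.degrees(th))
t=o+Rm@[-.028,-.058];print('target',t)
np.savez('dock.npz',o=o,th=th,Rm=Rm)
go(*t,th,.090)
E
python3 t.py
```

```text
resid mm [[0.0, 0.6], [-0.5, 0.8], [0.4, 0.7], [0.1, -2.0]]
[0.58288823 0.03068031] -13.63724082191431
target [ 0.54200273 -0.01908288]
pos [ 0.2588 -0.5958  0.2356] F [ 0.1  1.2 -0.1] t 0.1 shift mm [ 489.6 -415.8  146.3] spin 37.12 toolz [-0.001  0.002 -1.   ] tooly [ 0.398 -0.917 -0.002]
```

Call:
arm_command:
  motion:
    - [40,31,-27,0,0]
    - [40,62,-53,0,0]
    - [40,93,-80,0,0]
    - [40,124,-106,0,0]
    - [40,155,-133,0,0]
  newtons: 30

```text
time: 0.52
position: [0.3485, -0.4105, 0.2361]
tool_rot: [-3.076, -0.639, 0.001]
ft_force: [1.1, 0.4, 0.8]
grip_width: 0.706
grip_force: 0.0
```

Call:
arm_command:
  motion:
    - [40,31,-27,0,0]
    - [40,62,-53,0,0]
    - [40,93,-80,0,0]
    - [40,124,-106,0,0]
    - [40,155,-133,0,0]

```text
time: 0.93
position: [0.4375, -0.2268, 0.2363]
tool_rot: [3.076, 0.639, -0.001]
ft_force: [0.1, -0.0, 0.3]
grip_width: 0.469
grip_force: 0.0
```

Call:
arm_command:
  motion:
    - [40,31,-27,0,0]
    - [40,62,-53,0,0]
    - [40,93,-80,0,0]
    - [40,124,-106,0,0]
    - [40,155,-133,0,0]

```text
time: 1.35
position: [0.5268, -0.0433, 0.2364]
tool_rot: [3.075, 0.638, -0.0]
ft_force: [1.2, 0.4, 0.4]
grip_width: 0.458
grip_force: 0.0
```

Call:
arm_command:
  motion:
    - [40,10,-8,10,7]
    - [40,20,-16,20,14]
    - [40,22,-17,30,21]
    - [40,22,-17,40,28]
    - [40,22,-17,50,35]

```text
time: 1.77
position: [0.5396, -0.0201, 0.1855]
tool_rot: [-3.125, 0.323, 0.002]
ft_force: [0.3, -0.6, -1.2]
grip_width: 0.461
grip_force: 0.0
```

```bash
cat > u.py <<'E'
from h import *
k=np.load('dock.npz');t=k['o']+k['Rm']@[-.028,-.058]
import sys
go(*t,float(k['th']),float(sys.argv[1]));s=get_state();print('grip',s['grip_width']*87)
for n in ('top','side'): snap(n,sys.argv[2]+n[0])
a=cv2.imread(f'pics/{sys.argv[2]}t.png')[120:240,255:415];b=cv2.imread(f'pics/{sys.argv[2]}s.png')[150:270,235:395]
f=lambda a:cv2.resize(cv2.convertScaleAbs(a,alpha=1.5,beta=15),None,fx=4,fy=4,interpolation=cv2.INTER_CUBIC)
cv2.imwrite(f'pics/{sys.argv[2]}c.png',cv2.resize(np.vstack([f(a),f(b)]),(400,600)) if 0 else cv2.resize(np.hstack([f(a),f(b)]),(800,300)))
E
python3 u.py 0.09 p1
```

```text
pos [ 0.5396 -0.0201  0.1855] F [ 0.3 -0.6 -1.2] t 1.7667 shift mm [ 2.2 -1.5 95.5] spin 1.83 toolz [-0.001  0.    -1.   ] tooly [-0.205 -0.979  0.   ]
grip 40.10659937078229
```

View pics/p1c.png

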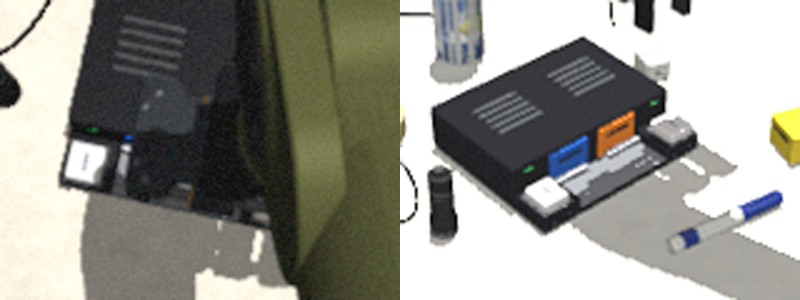

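The side crop shows the open fingers above the right part of the dock, with the orange bay front at (617,133) and the right button at (672,133), clear to descend.

Call:
arm_command:
  motion:
    - [40,1,-1,30,1]
    - [40,2,-1,60,2]
    - [40,2,-1,90,2]
    - [40,2,-1,115,2]
    - [40,2,-1,117,2]

```text
time: 2.28
position: [0.5384, -0.0202, 0.0653]
tool_rot: [3.12, -0.365, -0.013]
ft_force: [-0.7, -0.6, -0.5]
grip_width: 0.46
grip_force: 0.0
```

```bash
python3 u.py 0.047 p2
```

```text
pos [ 0.5384 -0.0202  0.0653] F [-0.7 -0.6 -0.5] t 2.2833 shift mm [ 3.4 -2.  18.2] spin 0.3 toolz [-0.008  0.001 -1.   ] tooly [-0.231 -0.973  0.001]
grip 40.013827659078785
```

View pics/p2c.png

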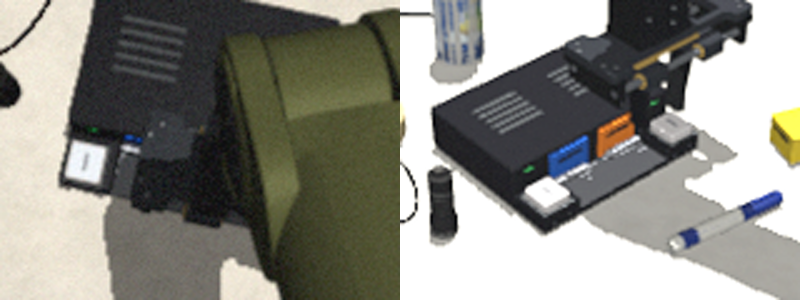

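Call:
arm_command:
  motion:
    - [40,2,-1,6,0]
    - [40,3,-2,10,0]
    - [40,3,-2,10,0]

```text
time: 2.63
position: [0.5464, -0.0187, 0.0603]
tool_rot: [-3.12, 0.369, -0.003]
ft_force: [-0.2, 0.2, 0.0]
grip_width: 0.458
grip_force: 0.0
```

```bash
python3 u.py 0.047 p3
python3 - <<'E'
from h import *
k=np.load('dock.npz')
a=cv2.imread('pics/p3s.png')
c=camera_params('side');T=np.linalg.inv(c['extrinsics'])
s=get_state();M=R.from_rotvec(s['tool_rot']).as_matrix()
# dock model points + finger tip footprint corners, printed as crop px
def pr(p):
    p=np.array(p);return cv2.projectPoints(p.reshape(1,3),cv2.Rodrigues(T[:3,:3])[0],T[:3,3],np.array(c['intrinsics']),np.array(c['D']))[0].ravel()
cr=lambda q:np.round((q-[310,160])*7).astype(int)
im=cv2.resize(cv2.convertScaleAbs(a[160:245,310:420],alpha=1.5,beta=15),None,fx=7,fy=7,interpolation=cv2.INTER_CUBIC)
for sgn in(1,-1):
    for x in(-9.5,9.5):
        for y in(20,35):
            q=cr(pr(s['position']+M@np.array([x,sgn*y,14])/1e3));cv2.circle(im,tuple(map(int,q)),2,(0,255,0),-1)
for p in [(-.028,-.084,.033),(-.049,-.057,.01),(-.049,0,.01),(0,-.032,.027)]:
    w=k['o']+k['Rm']@p[:2];cv2.circle(im,tuple(map(int,cr(pr([*w,p[2]])))),3,(0,0,255),-1)
cv2.imwrite('pics/p3z.png',im)
E
```

```text
pos [ 0.5464 -0.0187  0.0603] F [-0.2  0.2  0. ] t 2.6333 shift mm [-4.2  1.4 13.3] spin 0.15 toolz [ 0.002 -0.    -1.   ] tooly [-0.233 -0.972 -0.   ]
grip 39.8659517441596
```

View pics/p3z.png

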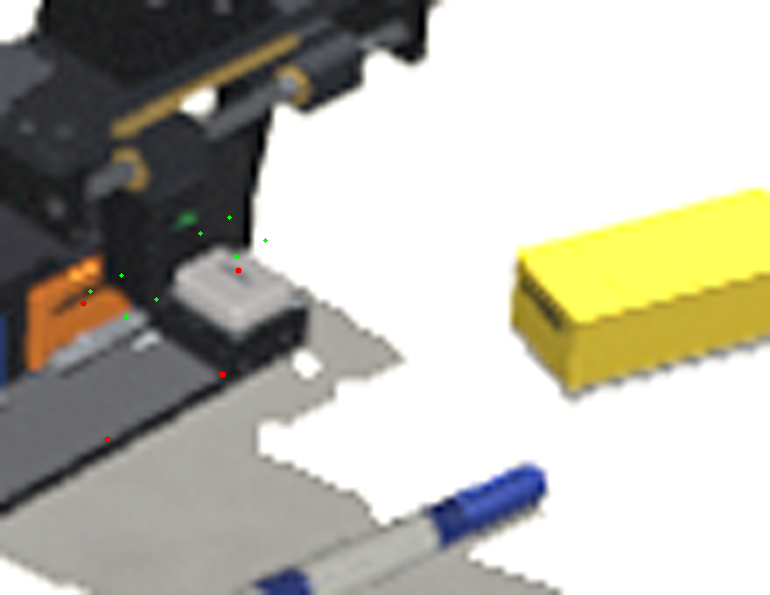

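The zoom shows the fingers above the orange front (80,300) and the right button (240,287), with the projected tips close to where they should be. The tips look tapered, so I'll open slightly and settle.

Call:
arm_command:
  motion:
    - [46,-5,1,2,0]
    - [46,-5,1,4,0]
    - [46,-5,1,4,0]
    - [46,-5,1,4,0]

```text
time: 3.07
position: [0.5401, -0.0187, 0.0555]
tool_rot: [3.119, -0.37, -0.0]
ft_force: [0.1, -0.7, -0.3]
grip_width: 0.524
grip_force: 0.0
```

```bash
python3 u.py 0.047 p4
python3 - <<'E'
import cv2,numpy as np
a=cv2.imread('pics/p4s.png')[165:240,300:380]
a=(255*(np.clip(a/255.,0,1))**.5).astype('uint8')
cv2.imwrite('pics/p4z.png',cv2.resize(a,None,fx=7.5,fy=7.5,interpolation=cv2.INTER_CUBIC))
E
```

```text
pos [ 0.5401 -0.0187  0.0555] F [ 0.1 -0.7 -0.3] t 3.0667 shift mm [ 1.9 -0.1  8.5] spin 0.12 toolz [-0. -0. -1.] tooly [-0.234 -0.972  0.   ]
grip 45.54905061209804
```

View pics/p4z.png

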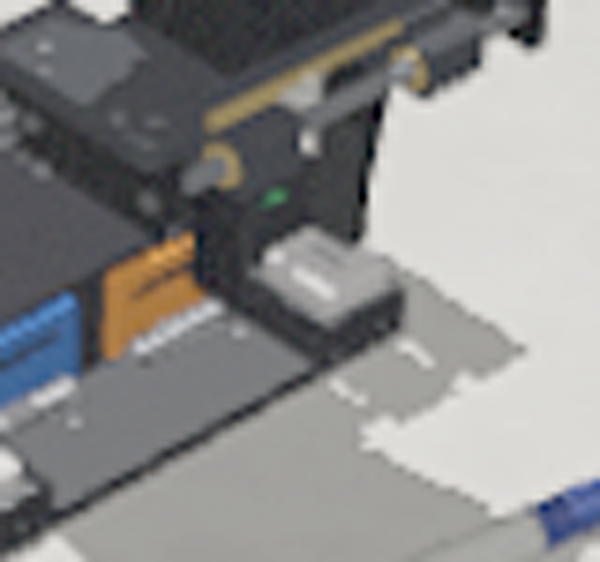

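The zoom shows the orange face at (155,297) still visible, the dark finger area right of it at (225,260) and the button at (325,275). I'll locate the fingers precisely from depth.

Run:
```python
from h import *
k=np.load('dock.npz')
c=camera_params('side');T=np.array(c['extrinsics']);d=np.load('pics/p4s.npy')
v,u=np.mgrid[165:240,290:380];z=d[165:240,290:380].ravel()
p=cv2.undistortPoints(np.stack([u.ravel(),v.ravel()],1).astype(float)[:,None],np.array(c['intrinsics']),np.array(c['D']))[:,0]
P=np.c_[p*z[:,None],z][z>0]@T[:3,:3].T+T[:3,3]
uv=np.stack([u.ravel(),v.ravel()],1)[z>0]
Q=np.c_[(P[:,:2]-k['o'])@k['Rm'],P[:,2]]*1e3
for lo,hi in((36,44),(44,52),(52,62)):
    m=(Q[:,0]<-6)&(Q[:,0]>-60)&(Q[:,2]>lo)&(Q[:,2]<hi)&(Q[:,1]>-115)&(Q[:,1]<0)
    q=Q[m];print(lo,m.sum())
    for a,b in((-60,0),(-115,-60)):
        w=q[(q[:,1]>a)&(q[:,1]<b)]
        if len(w):print('  n',len(w),'min',w.min(0).round(),'max',w.max(0).round(),'med',np.median(w,0).round(), )
m=(Q[:,2]>26)&(Q[:,2]<38)&(Q[:,1]<-62)&(Q[:,1]>-106)&(Q[:,0]<-5)&(Q[:,0]>-52)
print('button',Q[m].min(0).round(),Q[m].max(0).round(),np.median(Q[m],0).round())
m=(abs(Q[:,2]-10)<3)&(abs(Q[:,1])<50)&(Q[:,0]<-5);print('ledge xmin',np.percentile(Q[m],[1,5],axis=0).round(1).tolist())
m=(Q[:,2]>17)&(Q[:,2]<40)&(Q[:,1]<-10)&(Q[:,1]>-54)&(abs(Q[:,0])<9);print('orange face',np.median(Q[m],0).round(1),Q[m].min(0).round(),Q[m].max(0).round())
```

```text
36 15
  n 5 min [-39. -35.  43.] max [-19. -25.  44.] med [-35. -26.  44.]
  n 10 min [-38. -89.  36.] max [-20. -67.  44.] med [-30. -81.  41.]
44 41
  n 19 min [-40. -32.  44.] max [-20. -21.  52.] med [-32. -26.  49.]
  n 22 min [-39. -90.  44.] max [-20. -76.  52.] med [-34. -81.  47.]
52 48
  n 26 min [-39. -34.  52.] max [-18. -23.  62.] med [-33. -25.  56.]
  n 22 min [-40. -90.  52.] max [-20. -77.  61.] med [-31. -81.  57.]
button [-49. -97.  26.] [-12. -62.  36.] [-32. -76.  32.]
ledge xmin [[-162.9, -48.6, 7.2], [-49.1, -45.3, 7.6]]
orange face [ -0.5 -27.   28.6] [ -5. -44.  17.] [  4. -10.  39.]
```

Depth confirms it: the stop finger is at dock x -39..-19, y -35..-24, and the press finger at y -77..-90. I'll press now.

Call:
arm_command:
  motion:
    - [46,0,0,5,0]
    - [46,0,0,8,0]
    - [46,0,0,12,0]
    - [46,0,0,16,0]
    - [46,0,0,16,0]

```text
time: 3.58
position: [0.5396, -0.0184, 0.0388]
tool_rot: [3.12, -0.369, -0.003]
ft_force: [-2.5, 1.3, 4.1]
grip_width: 0.528
grip_force: 4.0
```

Call:
arm_command:
  motion:
    - [46,0,0,0,0]
    - [46,0,0,0,0]
    - [46,0,0,0,0]
    - [46,0,0,0,0]

```text
time: 3.92
position: [0.5396, -0.0184, 0.0393]
tool_rot: [3.12, -0.37, -0.002]
ft_force: [-4.9, 0.2, 3.2]
grip_width: 0.532
grip_force: 4.0
```

```bash
python3 u.py 0.0395 p5
python3 - <<'E'
import cv2,numpy as np
a=cv2.imread('pics/p5s.png')[165:240,300:380]
a=(255*(np.clip(a/255.,0,1))**.5).astype('uint8')
cv2.imwrite('pics/p5z.png',cv2.resize(a,None,fx=7.5,fy=7.5,interpolation=cv2.INTER_CUBIC))
E
```

```text
pos [ 0.5396 -0.0184  0.0393] F [-4.9  0.2  3.2] t 3.9167 shift mm [ 2.4  0.1 -0.2] spin 0.13 toolz [-0.001 -0.    -1.   ] tooly [-0.234 -0.972  0.   ]
grip 46.30319297456913
```

View pics/p5z.png

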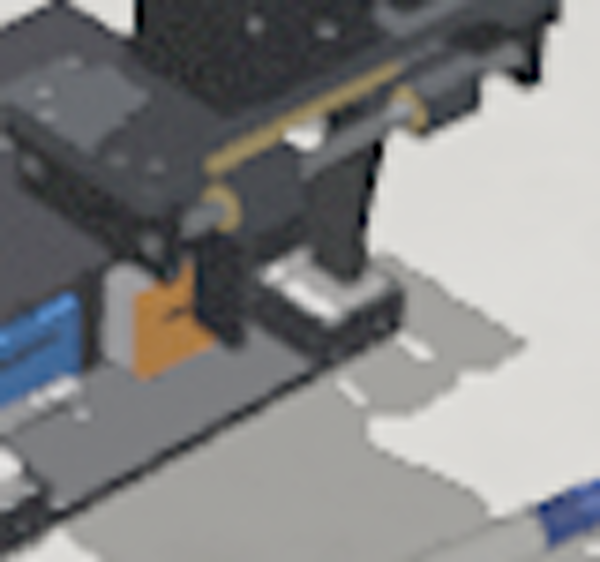

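The orange cartridge has come out about 2 cm. Its front, at (175,320), is over the ledge and against the stop finger at (220,290). The blue one at (40,345) is still in. I'll do a short hold to confirm it's at rest, then hand in.

Call:
arm_command:
  motion:
    - [46,0,0,0,0]
    - [46,0,0,0,0]
    - [46,0,0,0,0]
    - [46,0,0,0,0]
    - [46,0,0,0,0]

```text
time: 4.43
position: [0.5397, -0.0185, 0.0393]
tool_rot: [3.12, -0.37, -0.002]
ft_force: [-4.5, 0.9, 2.9]
grip_width: 0.526
grip_force: 4.0
```

Run:
```python
from h import *
a=cv2.imread('pics/p5s.png').astype(int);im,_=snap('side','p6s');b=im[:,:,::-1].astype(int)
s=get_state();print(s['position'],s['ft_force'],s['time'],'mean change px',abs(a-b)[190:230,305:350].mean(),'ref',abs(a-b)[250:290,200:260].mean())
print(close_job())
```

```text
[ 0.539722   -0.01844934  0.03928002] [-5.86324742  1.66958709  3.42315009] 4.4833 mean change px 1.1553703703703704 ref 0.2873611111111111
the job is handed in; nothing more can be done
None
```

The orange cartridge was ejected and is held at rest against the finger, about 2 cm out of its bay with its front over the ledge; the blue cartridge stayed in, nothing else was touched, and the job was handed in at about 4.5 s.

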